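Put the impact sockets back on their rail in order of size

ROBOT

A 7-joint arm with a two-finger parallel gripper is mounted at the origin on a cart in front of the work surface, level with it; the furniture and walls round the work are solid. World frame = base frame: x ahead of the robot, y to its left, z up, the work surface at z = 0. Lengths are in m, angles in rad, forces in N, time in s.
With the tool pointing down it reaches from about 0.425 to 0.8 m from the base axis. Payload 8.3 kg.
Tool frame: the origin (TCP) lies at the very end of the fingers, on their centre line; the grasp point (between the pads) lies 19 mm behind it; z points along the fingers, y is the line along which they close (so a half turn about z gives the same grasp; the last joint's range is limited). The gripper opens to 85 mm and grips with 20 to 120 N. Pads are 22 mm wide; open, the fingers measure 114 mm over their backs; the gripper's body (76 mm by 85 mm) begins 54 mm behind the grasp point. The pads swing forward as they close: fully open they stand 13 mm farther back than shut.
Start: joints at [1.178, 0.383, 0.016, 1.37, -0.006, 1.388, -0.046], TCP at [0.202, -0.591, 0.231] pointing down, gripper open.
Joint ranges: [-2.95, 2.95], [-0.25, 2.06], [-1.52, 1.56], [0.18, 2.33], [-1.44, 4.58], [0.02, 2.06], [-3.01, 3.01]. Speed limits (rad/s): [2.39, 2.39, 3.01, 3.01, 3.14, 3.14, 3.14].

INTERFACE

Orientations are given as a rotation vector (axis times angle).
In Python, from bench import bot, imaging, ticket, silhouettes, place_of gives the robot as it stands.
- The arm moves only by the shell command python3 -m jog 'ROWS' [FORCE]. ROWS is JSON, a list of rows, each a list of 7 numbers: the turn, a rotation vector about the tool's x, y, z in rad, then the shift along the tool's x, y, z in cm, then the gripper's target within -1 to 1 (fully open at 1, half-way at 0, shut at -1). A call has exactly 5 rows; each row shifts and turns the commanded pose from where the row before left it, along the tool's axes as they then stand; what a row does not reach is not made up. A row lasts 1/10 s, in which the tool goes at most 50 mm and 8.59 degrees, less where a joint would pass 70% of its speed; a pose out of reach is approached as far as the arm can. A call is refused whole if a number of a shift passes 5 or a number of a turn 0.15, either way. A call with a gripper value outside its range is refused whole. The fingers move at their own pace and stop on an object; FORCE is the grip in N (left out, the last holds). Time passes only in rows, so rows that do not move let the fingers close, or fill a call up. It gives the time, the measured TCP pose, the force, the opening and the grip force at its end, in the units of the state.
- bot.read_state(): the state, without advancing time (a new reading comes with each control period).
- imaging.snapshot(name): name is "scene" or "side" or "wrist"; returns the picture (420x560x3 uint8, blue, green, red); there is no depth.
- imaging.camera_model(name): a dict with "fx", "fy", "cx", "cy" (pixels), "distortion" ([k1, k2, p1, p2, k3] as OpenCV has them; the pictures are not rectified), "origin" and "attitude" of the camera in the world; the wrist camera has in their place "tool_from_camera" (4x4, takes a point from camera to tool coordinates, whose origin is the TCP and whose axes are the flange's). Camera axes: x right, y up, looking along -z (the intrinsics and any distortion apply to the point x, -y, -z); pixel columns grow to the right and rows downward; lengths in m; the calibration is good to about 2 mm. A picture is of the moment at which its call begins: read the wrist's pose just before it. camera_model takes no time and is no camera call.
- ticket.finish_job(): hands the job in; it is judged then, once.
Trained networks look in the newest picture that a camera, given by its name, has taken for a name from the list of things; names that differ only in an ending like _2 or _b are one class to them, and where a whole thing is asked for, a point or a joint stands for the part that bears it (a point fixed in the world has none). Each returns a list of dicts, best first, with "score" (0 to 1); they miss things now and then, are a little off and sometimes report something else, mostly with a low value. They report only what shows in the picture. A call takes as long as a camera call. They do not tell look-alikes from the thing itself.
- silhouettes(camera, query): "region" (420x560 bool, what is visible of it) and "rect" ([centre column, centre row, width, height] in pixels, round what is visible of it).
- place_of(camera, query): "pixel" ([row, column] in pixels: a listed point, or the origin of a listed thing).
The state is a dict: "clock": time; "joint_pos": joint angles; "qvel": joint speeds; "effort": joint torques, N m; "tcp_pos": TCP position; "ee_rot": TCP orientation; "force": force on the tool from outside, world axes, zero at the start; "wrist_torque": the same for the moment, N m; "width": opening from 0.0 (shut) to 1.0 (fully open); "grip_force": force on a finger pad.
Only numpy, scipy, OpenCV 4.12 (cv2) and the standard library are available. Lean on these libraries where they do the work, as an engineer would, in place of code of your own. Each camera call takes 0.05 s, during which the arm holds its last target. There are 200 camera calls.

TASK

The four impact sockets stand about loose on the counter; put them back on the socket rail in order of size, the largest on the thickest post and so on down to the smallest on the thinnest, each standing fully down over the post that fits it. Leave the roll of tape and the padlock where they lie.

Things in the scene. Friction and masses are not known exactly. Their poses are not given: they have to be found in the camera images.
- socket_a_center (a point): largest of four loose impact sockets: a plain dark steel cylinder 52 mm across and 56 mm tall, standing upright on the counter with its square drive hole up and its open end down. The point is its centre, half-way up (28 mm above its lower rim). The open end is a round bore 40 mm wide and 33 mm deep. z up along its axis.
- socket_b_center (a point): second largest of four loose impact sockets: a plain dark steel cylinder 44 mm across and 52 mm tall, standing upright on the counter with its square drive hole up and its open end down. The point is its centre, half-way up (26 mm above its lower rim). The open end is a round bore 33 mm wide and 30 mm deep. z up along its axis.
- socket_c_center (a point): second smallest of four loose impact sockets: a plain dark steel cylinder 36 mm across and 48 mm tall, standing upright on the counter with its square drive hole up and its open end down. The point is its centre, half-way up (24 mm above its lower rim). The open end is a round bore 26 mm wide and 27 mm deep. z up along its axis.
- socket_d_center (a point): smallest of four loose impact sockets: a plain dark steel cylinder 28 mm across and 44 mm tall, standing upright on the counter with its square drive hole up and its open end down. The point is its centre, half-way up (22 mm above its lower rim). The open end is a round bore 20 mm wide and 24 mm deep. z up along its axis.
- post_a: thickest of four upright grey posts in a row on the aluminium socket rail; fits the largest socket: 36 mm across at its foot, straight for its lowest 8 mm, then tapering to a 6 mm wide tip 26 mm above the round seat at its foot, which is 48 mm across. Origin: on the axis in the top face of the seat, 17 mm above the counter, where the socket's rim comes to rest; z up, x along the rail toward the thinnest post, y across the rail. Fixed.
- post_b: second thickest of four upright grey posts in a row on the aluminium socket rail; fits the second largest socket: 29 mm across at its foot, straight for its lowest 8 mm, then tapering to a 5 mm wide tip 25 mm above the round seat at its foot, which is 40 mm across. Origin: on the axis in the top face of the seat, 17 mm above the counter, where the socket's rim comes to rest; z up, x along the rail toward the thinnest post, y across the rail. Fixed.
- post_c: second thinnest of four upright grey posts in a row on the aluminium socket rail; fits the second smallest socket: 22 mm across at its foot, straight for its lowest 8 mm, then tapering to a 5 mm wide tip 23 mm above the round seat at its foot, which is 32 mm across. Origin: on the axis in the top face of the seat, 17 mm above the counter, where the socket's rim comes to rest; z up, x along the rail toward the thinnest post, y across the rail. Fixed.
- post_d: thinnest of four upright grey posts in a row on the aluminium socket rail; fits the smallest socket: 16 mm across at its foot, straight for its lowest 8 mm, then tapering to a 4 mm wide tip 22 mm above the round seat at its foot, which is 24 mm across. Origin: on the axis in the top face of the seat, 17 mm above the counter, where the socket's rim comes to rest; z up, x along the rail toward the thinnest post, y across the rail. Fixed.
- roll_center (a point): yellow roll of insulating tape lying flat on the counter, 62 mm across, 19 mm high, not part of the job; the point is its centre.
- lock_center (a point): brass padlock lying flat on the counter, 69 x 45 x 18 mm, not part of the job; the point is in the middle of its body.
Things that resemble listed ones, but are neither listed nor needed, are in the scene too. Leave any yellow look-alike of the part that bears socket_d_center alone.

How it is judged:
At the end, for the whole second after the job is handed in: Each socket rests over the post that fits it (largest on thickest ... smallest on thinnest): axes within 8 mm, lower rim within 4 mm of the seat, upright within about 7 degrees, at rest. The tape roll and the padlock lie within 20 mm of where they started (horizontal distance between socket_a_center and post_a below 0.008 m and height (world z) of socket_a_center between 0.041 and 0.049 m and angle between each of socket_a_center, socket_b_center, socket_c_center, socket_d_center's own z axis and vertical below 0.12 rad and linear speed of each of socket_a, socket_b, socket_c, socket_d below 0.02 m/s and horizontal distance between socket_b_center and post_b below 0.008 m and height (world z) of socket_b_center between 0.039 and 0.047 m and horizontal distance between socket_c_center and post_c below 0.008 m and height (world z) of socket_c_center between 0.037 and 0.045 m and horizontal distance between socket_d_center and post_d below 0.008 m and height (world z) of socket_d_center between 0.035 and 0.043 m and distance of each of roll_center, lock_center from where it was at the start of the episode below 0.02 m); the robot touches nothing.
It fails at once if the roll of tape is shoved away (more than 20 mm) (distance of roll_center from where it was at the start of the episode above 0.02 m).
It fails at once if the padlock is shoved away (more than 20 mm) (distance of lock_center from where it was at the start of the episode above 0.02 m).
It also fails if it takes over 99 s, if anything falls off the work surface, if the arm or the gripper's body presses on something with over 40 N, if the wrist force passes 120 N, or if a joint passes its speed limit or range.

## Working session

There is one attempt and no reset: what is moved stays moved. The work goes in short steps, Python scripts to look and compute and a shell command to move; the robot and the scene stay as the last step left them, time stands still between calls to the robot, and variables do not carry over. Pictures are saved under pics/ and viewed, at most 14 in all, crops included, and the job is handed in when it is done.

```bash
ls; mkdir -p pics
python3 - <<'E'
from bench import bot, imaging, silhouettes, place_of
import cv2, numpy as np
print(bot.read_state())
for c in ["scene","side"]:
    im=imaging.snapshot(c); cv2.imwrite(f"pics/{c}0.png",im)
    print(c,imaging.camera_model(c))
    for q in ["socket_a_center","post_a","roll_center","lock_center"]:
        for d in place_of(c,q): print(c,q,np.round(d["pixel"],1),round(d["score"],2))
    for d in silhouettes(c,"socket_a_center"): print("sil",np.round(d["rect"]),round(d["score"],2))
print(imaging.camera_model("wrist"))
E
```

```text
pics
{'clock': 0.0, 'joint_pos': array([ 1.17812265,  0.38423113,  0.0163698 ,  1.37116935, -0.00629229,
        1.38820089, -0.04648528]), 'qvel': array([ 0.00079476, -0.00022617, -0.00156796, -0.00165796, -0.00129775,
       -0.00036734,  0.00106447]), 'effort': array([ 7.37841528e-04, -6.27603650e+01,  8.44777320e-01, -3.71824372e+01,
        1.65406050e-02,  1.40810045e-02, -2.47581539e-05]), 'tcp_pos': array([ 0.20226133, -0.5908289 ,  0.23027634]), 'ee_rot': array([-3.09706212e+00, -5.15476718e-01,  5.69213514e-04]), 'force': array([-0.93960178,  0.69750275, -0.10037711]), 'wrist_torque': array([-0.02976381,  0.05793754,  0.03835493]), 'grip_force': 0.0, 'width': 0.9980710951115032}
scene {'fx': 479.29742731254555, 'fy': 479.29742731254555, 'cx': 289.5855891644425, 'cy': 210.74093872777473, 'distortion': array([-0.08174509,  0.        ,  0.        ,  0.        ,  0.        ]), 'origin': array([0.22402566, 0.59256464, 0.69335839]), 'attitude': array([ 0.3032412 , -0.90806508, -2.35992221])}
scene socket_a_center [170.8 275.8] 0.97
scene post_a [348.2 316.2] 0.87
scene post_a [32
[... 651 characters left out ...]
[217.2 210.6] 0.64
side post_a [219.  226.8] 0.44
side roll_center [200.4 257.7] 0.82
side lock_center [242.7 384.1] 0.61
sil [334. 231.  25.  37.] 0.66
{'fx': 293.3671723260034, 'fy': 293.3671723260034, 'cx': 280.83456634116436, 'cy': 209.12516182628946, 'distortion': array([0.00051943, 0.        , 0.        , 0.        , 0.        ]), 'tool_from_camera': array([[-7.30566413e-04,  9.51599912e-01,  3.07338694e-01,
         7.86710499e-02],
       [ 9.99999730e-01,  7.18091780e-04,  1.53674568e-04,
         1.57470272e-06],
       [-7.44606846e-05,  3.07338724e-01, -9.51600180e-01,
        -1.42598744e-01],
       [ 0.00000000e+00,  0.00000000e+00,  0.00000000e+00,
         1.00000000e+00]])}
```

View pics/scene0.png

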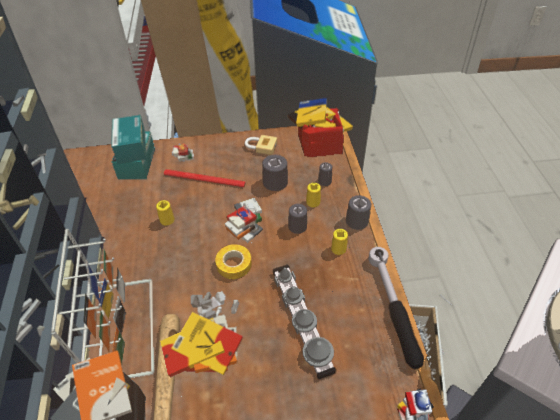

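View pics/side0.png

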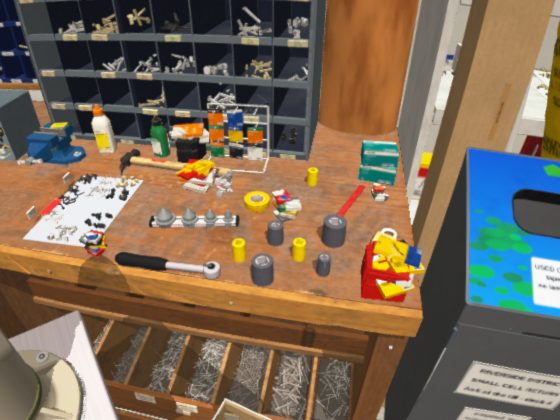

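Scene picture shows dark sockets at about (275,172) a, (358,212) b, (298,217) c and (325,174) d. Yellow look-alikes are at (314,194), (340,241) and (164,212). The posts run from (316,348) thick to (286,276) thin, the tape is at (233,261) and the padlock at (264,144). The side view agrees: a (334,231), b (262,269), c (275,233), d (323,264).

```bash
cat > h.py <<'E'
from bench import bot, imaging, silhouettes, place_of
import cv2, numpy as np
from scipy.spatial.transform import Rotation as R
def cam(c, st=None):
    m=imaging.camera_model(c)
    K=np.array([[m["fx"],0,m["cx"]],[0,m["fy"],m["cy"]],[0,0,1]]); D=np.array(m["distortion"])
    if c=="wrist":
        st=st or bot.read_state(); T=np.array(m["tool_from_camera"]); Rt=R.from_rotvec(st["ee_rot"]).as_matrix()
        Rc=Rt@T[:3,:3]; o=st["tcp_pos"]+Rt@T[:3,3]
    else: Rc=R.from_rotvec(m["attitude"]).as_matrix(); o=np.array(m["origin"])
    return K,D,Rc@np.diag([1,-1,-1]),o      # opencv axes
def ray(C,uv):
    K,D,Rc,o=C
    p=cv2.undistortPoints(np.array([[uv]],float),K,D)[0,0]
    return o,Rc@np.array([p[0],p[1],1])
def onz(C,uv,z):
    o,d=ray(C,uv); return o+d*(z-o[2])/d[2]
def proj(C,P):
    K,D,Rc,o=C
    return cv2.projectPoints((np.atleast_2d(P)-o)@Rc,np.zeros(3),np.zeros(3),K,D)[0][:,0]
E
python3 - <<'E'
from h import *
S,T=cam("scene"),cam("side")
L={"a":(.028,(275,172),(334,231)),"b":(.026,(358,212),(262,269)),"c":(.024,(298,217),(275,233)),"d":(.022,(325,174),(323,264)),
"pa":(.017,(316.2,348.2),(165,214.7)),"pb":(.017,(301.1,321.3),(188.9,221)),"pc":(.017,(291.3,296.6),(210.6,217.2)),"pd":(.017,(286.2,275.7),(226.8,219)),
"roll":(.01,(237.4,261.8),(257.7,200.4)),"lock":(.009,(266,144),(384,242)),"y1":(.022,(314,194),(299,249)),"y2":(.022,(340,241),(239,250)),"y3":(.022,(164,212),(312,177))}
for k,(z,u,v) in L.items():
    a,b=onz(S,u,z),onz(T,v,z); print(k,a[:2].round(3),b[:2].round(3),"r",np.hypot(*a[:2]).round(3))
st=bot.read_state(); print(R.from_rotvec(st["ee_rot"]).as_matrix().round(3))
E
```

```text
a [0.671 0.043] [0.672 0.042] r 0.672
b [0.48  0.035] [0.481 0.035] r 0.482
c [0.564 0.111] [0.564 0.112] r 0.575
d [ 0.59  -0.017] [ 0.591 -0.018] r 0.59
pa [0.39  0.304] [0.391 0.317] r 0.494
pb [0.435 0.281] [0.428 0.264] r 0.518
pc [0.475 0.253] [0.476 0.249] r 0.538
pd [0.506 0.225] [0.504 0.222] r 0.554
roll [0.595 0.249] [0.607 0.253] r 0.645
lock [ 0.755 -0.032] [ 0.755 -0.032] r 0.756
y1 [0.576 0.042] [0.578 0.044] r 0.577
y2 [0.472 0.111] [0.473 0.111] r 0.484
y3 [0.777 0.251] [0.775 0.248] r 0.816
[[ 0.946  0.324  0.   ]
 [ 0.324 -0.946  0.   ]
 [ 0.    -0.    -1.   ]]
```

Candidates: dark sockets a–d at the pixels above, and three yellow fakes. All my picks are dark and the two cameras agree to about 2 mm. I'll move above the work for a wrist view.

```bash
python3 -m jog '[[0,0,0,3.66,-2.78,0,1],[0,0,0,3.66,-2.78,0,1],[0,0,0,3.66,-2.78,0,1],[0,0,0,3.66,-2.78,0,1],[0,0,0,3.66,-2.78,0,1]]' 60
python3 -m jog '[[0,0,0,2.34,-2.93,0,1],[0,0,0,2.34,-2.93,0,1],[0,0,0,2.34,-2.93,0,1],[0,0,0,2.34,-2.93,0,1],[0,0,0,2.34,-2.93,0,1]]'
python3 -m jog '[[0,0,0,2.34,-2.93,0,1],[0,0,0,2.34,-2.93,0,1],[0,0,0,2.34,-2.93,0,1],[0,0,0,2.34,-2.93,0,1],[0,0,0,2.34,-2.93,0,1]]'
python3 -m jog '[[0,0,0,2.34,-2.93,0,1],[0,0,0,2.34,-2.93,0,1],[0,0,0,2.34,-2.93,0,1],[0,0,0,2.34,-2.93,0,1],[0,0,0,2.34,-2.93,0,1]]'
python3 -m jog '[[0,0,-0.148,0,0,0,1],[0,0,-0.148,0,0,0,1],[0,0,-0.148,0,0,0,1],[0,0,-0.148,0,0,0,1],[0,0,-0.148,0,0,0,1]]'
python3 -m jog '[[0,0,-0.148,0,0,0,1],[0,0,-0.148,0,0,0,1],[0,0,-0.148,0,0,0,1],[0,0,-0.148,0,0,0,1],[0,0,-0.148,0,0,0,1]]'
python3 -m jog '[[0,0,-0.148,0,0,0,1],[0,0,-0.148,0,0,0,1],[0,0,-0.148,0,0,0,1],[0,0,-0.148,0,0,0,1],[0,0,-0.148,0,0,0,1]]'
python3 - <<'E'
from h import *
S=cam("scene"); print("rod",onz(S,(244,185),.008)[:2].round(3),onz(S,(165,173),.008)[:2].round(3),"clutter",onz(S,(262,208),.01)[:2].round(3),onz(S,(245,235),.01)[:2].round(3))
st=bot.read_state(); print(st["tcp_pos"],R.from_rotvec(st["ee_rot"]).as_matrix().round(3).tolist(),st["joint_pos"].round(2))
im=imaging.snapshot("wrist"); cv2.imwrite("pics/w0.png",im); C=cam("wrist",st)
for q,z in [("socket_a_center",.025),("post_a",.017)]:
    for d in place_of("wrist",q):
        r,c=d["pixel"]; print(q,round(r),round(c),round(d["score"],2),onz(C,(c,r),z)[:2].round(4))
E
```

```text
clock: 1.1
tcp_pos: [0.3313, -0.3989, 0.2316]
ee_rot: [3.098, 0.516, 0.0]
force: [0.4, -0.9, 0.2]
width: 1.001
grip_force: 0.0
clock: 1.6
tcp_pos: [0.3941, -0.2226, 0.2316]
ee_rot: [3.098, 0.516, 0.001]
force: [-0.1, -0.4, 0.7]
width: 1.0
grip_force: 0.0
clock: 2.1
tcp_pos: [0.4574, -0.0461, 0.2317]
ee_rot: [3.099, 0.515, 0.001]
force: [0.0, -0.2, 0.1]
width: 1.002
grip_force: 0.0
clock: 2.6
tcp_pos: [0.5208, 0.1303, 0.2316]
ee_rot: [3.099, 0.515, 0.001]
force: [1.1, -1.3, -0.2]
width: 0.998
grip_force: 0.0
clock: 3.1
tcp_pos: [0.5203, 0.129, 0.2314]
ee_rot: [2.698, 1.61, 0.0]
force: [-0.8, 1.0, -0.8]
width: 0.997
grip_force: 0.0
clock: 3.6
tcp_pos: [0.5203, 0.1289, 0.2315]
ee_rot: [1.933, 2.476, 0.0]
force: [0.7, 0.5, -0.4]
width: 1.0
grip_force: 0.0
clock: 4.1
tcp_pos: [0.5204, 0.1288, 0.2315]
ee_rot: [0.907, 3.007, -0.0]
force: [0.2, -0.7, -0.4]
width: 0.999
grip_force: 0.0
rod [0.711 0.095] [0.868 0.166] clutter [0.641 0.123] [0.624 0.195]
[0.52035881 0.12883239 0.23147895] [[-0.833, 0.553, 0.0], [0.553, 0.833, -0.0], [-0.0, 0.0, -1.0]] [ 0.48  0.33 -0.97  1.58  0.27  1.38  0.47]
socket_a_center 308 293 0.94 [0.6797 0.0431]
post_a 43 352 0.81 [0.4359 0.2771]
post_a 91 345 0.7 [0.4739 0.247 ]
post_a 128 344 0.67 [0.5085 0.2253]
```

View pics/w0.png

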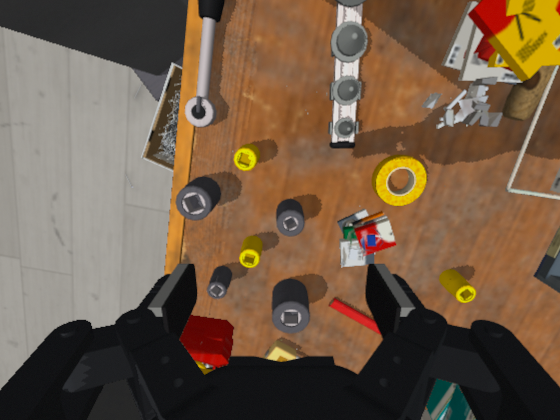

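Wrist view: tops with square holes at a (291,317), b (194,203), c (290,221), d (218,289). The yellow fakes are at (246,158), (250,250), (459,286), and the rail runs along the image column near 345.

Run:
```python
from h import *
st=bot.read_state(); C=cam("wrist",st); Rt=R.from_rotvec(st["ee_rot"]).as_matrix()
for k,uv,z in [("a",(291,317),.056),("b",(194,203),.052),("c",(290,221),.048),("d",(218,289),.044)]:
    p=onz(C,uv,z); print(k,p.round(4))
for k,p in dict(a=(.6715,.0425),b=(.4805,.035),c=(.564,.1115),d=(.5905,-.0175),pb=(.4359,.2771)).items():
    print(k,((Rt.T@(np.array([*p,st["tcp_pos"][2]])-st["tcp_pos"]))*100).round(2))
im=cv2.imread("pics/w0.png")[130:350,160:360]; cv2.imwrite("pics/w0c.png",cv2.resize(im,None,fx=2.6,fy=2.6,interpolation=2))
```

```text
a [0.6684 0.0441 0.056 ]
b [0.4791 0.0365 0.052 ]
c [0.5604 0.1146 0.048 ]
d [ 0.5874 -0.0151  0.044 ]
a [-17.36   1.33  -0.  ]
b [ -1.96 -10.    -0.  ]
c [-4.59  1.01 -0.  ]
d [-14.01  -8.18  -0.  ]
pb [15.31  7.54  0.  ]
```

View pics/w0c.png

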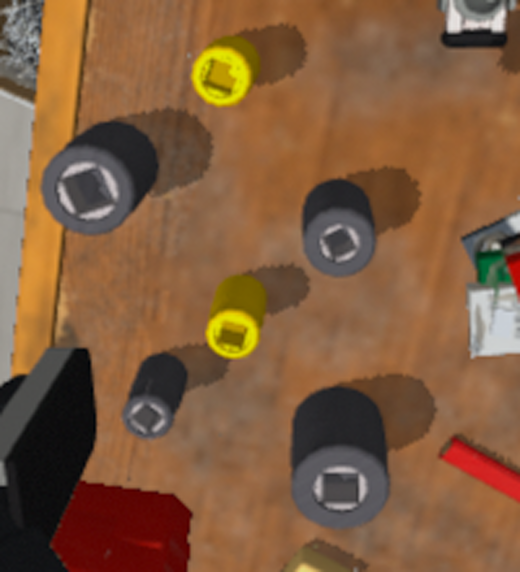

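The crop confirms the dark sockets, clearly distinct from the yellow ones. Picking c first.

```bash
python3 -m jog '[[0,0,0,-2.17,0.5,2,0.4],[0,0,0,-2.18,0.5,3,0.4],[0,0,0,0,0,3,0.4],[0,0,0,0,0,3,0.4],[0,0,0,0,0,3,0.4]]' 60
python3 -m jog '[[0,0,0,0,0,3,0.4],[0,0,0,0,0,2.5,0.4],[0,0,0,0,0,1.8,0.4],[0,0,0,0,0,0,-1],[0,0,0,0,0,0,-1]]'
python3 -m jog '[[0,0,0,0,0,0,-1],[0,0,0,0,0,0,-1],[0,0,0,0,0,0,-1],[0,0,0,0,0,-2,-1],[0,0,0,0,0,-4,-1]]'
python3 - <<'E'
from h import *
st=bot.read_state(); print(st["tcp_pos"],st["force"],st["width"]*85)
E
```

```text
clock: 4.75
tcp_pos: [0.5621, 0.1129, 0.0901]
ee_rot: [-0.924, -3.003, -0.0]
force: [0.1, 0.5, -0.2]
width: 0.7
grip_force: 0.0
clock: 5.25
tcp_pos: [0.5621, 0.1132, 0.0187]
ee_rot: [-0.92, -3.004, -0.0]
force: [0.5, 0.5, -2.3]
width: 0.402
grip_force: 59.9
clock: 5.75
tcp_pos: [0.5598, 0.112, 0.0765]
ee_rot: [-0.915, -3.0, 0.004]
force: [1.2, 0.0, -1.3]
width: 0.408
grip_force: 60.2
[0.55984266 0.11203821 0.07646767] [ 1.21864332  0.03653162 -1.30826721] 34.70848999599681
```

```bash
python3 -m jog '[[0,0,0,0,0,-4,-1],[0,0,0,0,0,-4,-1],[0,0,0,3.5,2,-4,-1],[0,0,0,3.5,2,0,-1],[0,0,0,3.7,2.2,0,-1]]'
python3 -m jog '[[0,0,0,0,0,0,-1],[0,0,0,0,0,0,-1],[0,0,0,0,0,0,-1],[0,0,0,0,0,0,-1],[0,0,0,0,0,0,-1]]'
python3 - <<'E'
from h import *
st=bot.read_state(); print(st["tcp_pos"],st["width"]*85)
im=imaging.snapshot("wrist"); cv2.imwrite("pics/w1.png",im); C=cam("wrist",st)
for q,z in [("post_a",.017),("socket_a_center",.2)]:
    for d in place_of("wrist",q):
        r,c=d["pixel"]; print(q,round(r),round(c),round(d["score"],2),onz(C,(c,r),z)[:2].round(4))
E
```

```text
clock: 6.25
tcp_pos: [0.5102, 0.2206, 0.1954]
ee_rot: [0.919, 3.001, 0.002]
force: [1.1, 0.7, -3.1]
width: 0.404
grip_force: 60.5
clock: 6.75
tcp_pos: [0.5104, 0.2187, 0.1934]
ee_rot: [-0.919, -3.004, 0.0]
force: [0.2, -1.2, -1.8]
width: 0.401
grip_force: 60.4
[0.51038705 0.21874207 0.19336929] 34.10067826090979
post_a 145 287 0.84 [0.4742 0.2509]
post_a 183 285 0.79 [0.5081 0.2261]
post_a 95 287 0.68 [0.4333 0.2783]
post_a 33 284 0.61 [0.3851 0.3073]
socket_a_center 365 240 0.95 [0.5478 0.1642]
socket_a_center 182 285 0.53 [0.4714 0.2474]
```

View pics/w1.png

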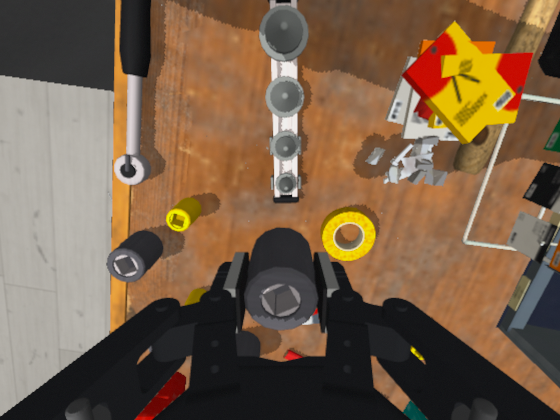

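Wrist view: socket c is held squarely, with its top hole at (281,299). The posts lie at (284,33), (287,95), (286,145) and (286,184), thick to thin.

Run:
```python
from h import *
st=bot.read_state(); C=cam("wrist",st); Rt=R.from_rotvec(st["ee_rot"]).as_matrix()
p=onz(C,(281,299),st["tcp_pos"][2]-.0187+.048); print("in hand, tool axes cm",(Rt.T@(p-st["tcp_pos"])*100).round(2))
for k,q in dict(a=(.3865,.3065),b=(.4338,.2785),c=(.4745,.251),d=(.5075,.2258)).items():
    print(k,(Rt.T@(np.array([*q,st["tcp_pos"][2]])-st["tcp_pos"])*100).round(2))
# post tips seen from the scene camera, foot pixel vs. predicted for check
for c in ("scene","side"):
    print(c,proj(cam(c),[[.3865,.3065,.017],[.4338,.2785,.017],[.4745,.251,.017],[.5075,.2258,.017]]).round(1).tolist())
```

```text
in hand, tool axes cm [-0.04  0.   -2.93]
a [15.12  0.32  0.  ]
b [9.63 0.64 0.  ]
c [4.72 0.64 0.  ]
d [0.58 0.39 0.  ]
scene [[317.1, 350.4], [302.5, 320.7], [292.2, 295.7], [285.3, 275.5]]
side [[164.9, 217.7], [188.5, 216.9], [209.5, 217.0], [227.2, 217.6]]
```

```bash
python3 -m jog '[[0,0,0,2.35,0.3,0,-1],[0,0,0,2.35,0.3,0,-1],[0,0,0,0,0,0,-1],[0,0,0,0,0,4,-1],[0,0,0,0,0,4,-1]]'
python3 -m jog '[[0,0,0,0,0,3,-1],[0,0,0,0,0,1.8,-1],[0,0,0,0,0,1,-1],[0,0,0,0,0,1,-1],[0,0,0,0,0,0,-1]]'
python3 - <<'E'
from h import *
st=bot.read_state(); print(st["tcp_pos"],st["force"])
im=imaging.snapshot("scene"); cv2.imwrite("pics/s1.png",cv2.resize(im[240:380,230:370],None,fx=4,fy=4,interpolation=2))
E
```

```text
clock: 7.4
tcp_pos: [0.4756, 0.2512, 0.1137]
ee_rot: [0.916, 3.002, 0.003]
force: [0.9, -0.1, -2.0]
width: 0.411
grip_force: 60.6
clock: 7.9
tcp_pos: [0.4741, 0.2507, 0.0449]
ee_rot: [-0.916, -3.004, 0.001]
force: [0.4, -0.7, -3.1]
width: 0.401
grip_force: 60.5
[0.47411482 0.25071456 0.04494873] [ 0.35111738 -0.66683346 -3.08172909]
```

View pics/s1.png

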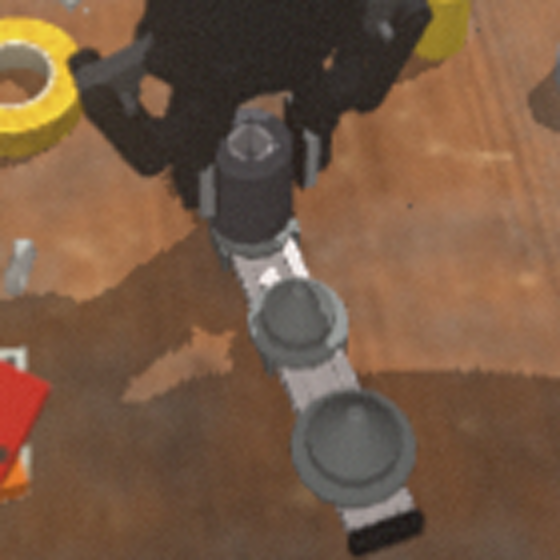

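Socket c sits over post c, about 9 mm above its seat, with no side load. Lower it and release.

```bash
python3 -m jog '[[0,0,0,0,0,0.3,-1],[0,0,0,0,0,0.3,-1],[0,0,0,0,0,0.2,-1],[0,0,0,0,0,0,-1],[0,0,0,0,0,0,-1]]'
python3 -m jog '[[0,0,0,0,0,0,0.4],[0,0,0,0,0,0,0.4],[0,0,0,0,0,0,0.4],[0,0,0,0,0,-4,0.4],[0,0,0,0,0,-4,0.4]]'
python3 -m jog '[[0,0,0,0,0,-4,0.4],[0,0,0,0,0,-3,0.4],[0,0,0,-3.5,-3,0,0.4],[0,0,0,-3.5,-3,0,0.4],[0,0,0,-3.5,-3,0,0.4]]'
python3 - <<'E'
from h import *
st=bot.read_state(); print(st["tcp_pos"],st["force"])
Rt=R.from_rotvec(st["ee_rot"]).as_matrix()
im=imaging.snapshot("scene"); cv2.imwrite("pics/s2.png",cv2.resize(im[150:380,230:400],None,fx=2.6,fy=2.6,interpolation=2))
for k,p in dict(a=(.670,.0435),b=(.480,.036),d=(.589,-.0165)).items():
    print(k,((Rt.T@(np.array([*p,st["tcp_pos"][2]])-st["tcp_pos"]))*100).round(2))
E
```

```text
clock: 8.45
tcp_pos: [0.4738, 0.2505, 0.0374]
ee_rot: [-0.916, -3.005, 0.002]
force: [-4.4, -3.3, -1.6]
width: 0.402
grip_force: 60.5
clock: 8.95
tcp_pos: [0.4737, 0.2511, 0.1181]
ee_rot: [-0.915, -3.004, 0.0]
force: [-0.1, 0.2, -0.0]
width: 0.704
grip_force: 0.0
clock: 9.45
tcp_pos: [0.512, 0.1169, 0.1885]
ee_rot: [0.913, 3.003, 0.002]
force: [0.5, -0.1, -0.2]
width: 0.699
grip_force: 0.0
[0.51197297 0.11685029 0.18851607] [ 0.53998065 -0.1234188  -0.19428145]
a [-17.21   2.7    0.04]
b [-1.84 -8.5  -0.01]
d [-13.82  -6.79   0.02]
```

View pics/s2.png

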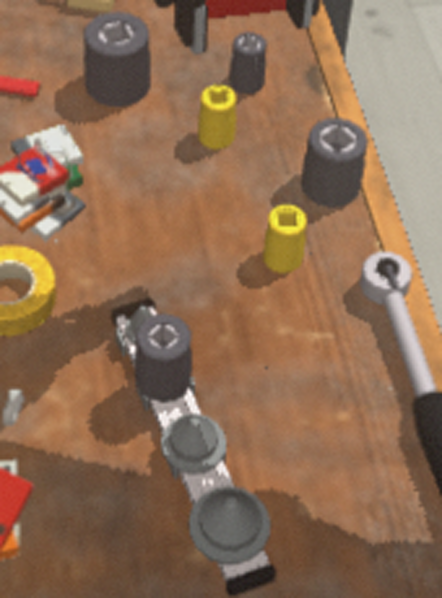

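Socket c stands on post c, fully down; the others are unmoved. Next is d.

```bash
python3 -m jog '[[0,0,0,-4,-2,0,0.2],[0,0,0,-4,-2,0,0.2],[0,0,0,-4,-2,0,0.2],[0,0,0,-1.8,-0.8,2,0.2],[0,0,0,0,0,3,0.2]]'
python3 -m jog '[[0,0,0,0,0,3,0.2],[0,0,0,0,0,3,0.2],[0,0,0,0,0,3,0.2],[0,0,0,0,0,2,0.2],[0,0,0,0,0,1.2,0.2]]'
python3 -m jog '[[0,0,0,0,0,0,-1],[0,0,0,0,0,0,-1],[0,0,0,0,0,0,-1],[0,0,0,0,0,0,-1],[0,0,0,0,0,-3,-1]]'
python3 -m jog '[[0,0,0,0,0,-4,-1],[0,0,0,0,0,-4,-1],[0,0,0,0,0,-4,-1],[0,0,0,0,0,-2,-1],[0,0,0,0,0,0,-1]]'
python3 - <<'E'
from h import *
st=bot.read_state(); print(st["tcp_pos"],st["force"],st["width"]*85)
Rt=R.from_rotvec(st["ee_rot"]).as_matrix()
im=imaging.snapshot("wrist"); cv2.imwrite("pics/w2.png",im)
for k,q in dict(a=(.3865,.3065),b=(.4338,.2785),d=(.5075,.2258)).items():
    print(k,(Rt.T@(np.array([*q,st["tcp_pos"][2]])-st["tcp_pos"])*100).round(2))
E
```

```text
clock: 10.0
tcp_pos: [0.591, -0.0199, 0.1383]
ee_rot: [0.925, 2.997, 0.001]
force: [0.7, -0.7, -0.6]
width: 0.599
grip_force: 0.0
clock: 10.5
tcp_pos: [0.5873, -0.0153, 0.0139]
ee_rot: [-0.915, -3.004, -0.0]
force: [-0.1, 0.1, 0.4]
width: 0.604
grip_force: 0.0
clock: 11.0
tcp_pos: [0.5853, -0.0162, 0.043]
ee_rot: [-0.915, -3.0, 0.003]
force: [0.2, -0.0, -1.2]
width: 0.308
grip_force: 59.2
clock: 11.5
tcp_pos: [0.5897, -0.0151, 0.1898]
ee_rot: [0.914, 2.999, 0.002]
force: [-1.3, 0.6, -0.4]
width: 0.305
grip_force: 59.2
[ 0.5897146  -0.01511845  0.18984422] [-1.27350506  0.56834061 -0.44313859] 25.908420844182768
a [34.81 15.36 -0.16]
b [29.32 15.67 -0.13]
d [20.26 15.41 -0.07]
```

View pics/w2.png

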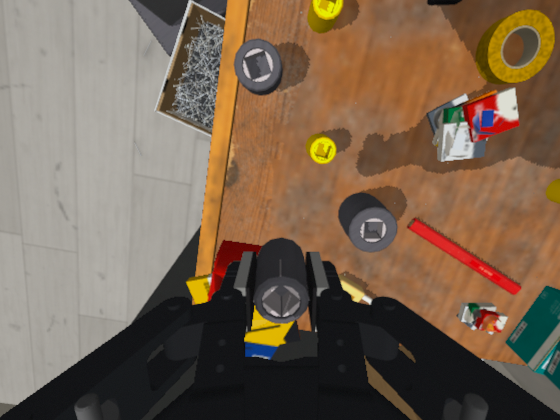

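```bash
python3 -m jog '[[0,0,0,3.37,2.55,0,-1],[0,0,0,3.37,2.55,0,-1],[0,0,0,3.37,2.55,0,-1],[0,0,0,3.37,2.55,0,-1],[0,0,0,3.37,2.55,0,-1]]'
python3 -m jog '[[0,0,0,3.37,2.6,0,-1],[0,0,0,0,0,3,-1],[0,0,0,0,0,4,-1],[0,0,0,0,0,2,-1],[0,0,0,0,0,0,-1]]'
python3 - <<'E'
from h import *
st=bot.read_state(); print(st["tcp_pos"],st["force"],st["width"]*85)
Rt=R.from_rotvec(st["ee_rot"]).as_matrix()
print((Rt.T@(np.array([.5075,.2258,.040])-st["tcp_pos"])*100).round(2))
E
```

```text
clock: 12.05
tcp_pos: [0.5175, 0.185, 0.1839]
ee_rot: [-0.916, -3.003, 0.002]
force: [-0.2, -0.3, -1.8]
width: 0.309
grip_force: 59.2
clock: 12.55
tcp_pos: [0.5027, 0.2229, 0.091]
ee_rot: [-0.913, -2.999, 0.008]
force: [-0.1, -0.7, -1.8]
width: 0.31
grip_force: 59.3
[0.5026632  0.22286607 0.09101311] [-0.13132068 -0.6759037  -1.82328617] 26.392026943502838
[-0.26  0.55  5.1 ]
```

```bash
python3 -m jog '[[0,0,0,0,0,1,-1],[0,0,0,0,0,0,-1],[0,0,0,0,0,0,-1],[0,0,0,0,0,0,-1],[0,0,0,0,0,0,-1]]'
python3 - <<'E'
from h import *
st=bot.read_state(); print(st["tcp_pos"],st["force"],st["width"]*85)
Rt=R.from_rotvec(st["ee_rot"]).as_matrix()
print((Rt.T@(np.array([.5075,.2258,.040])-st["tcp_pos"])*100).round(2))
E
```

```text
clock: 13.05
tcp_pos: [0.506, 0.2247, 0.0863]
ee_rot: [0.916, 3.004, 0.001]
force: [-0.1, 0.2, -0.9]
width: 0.309
grip_force: 59.3
[0.50604014 0.22473145 0.08633352] [-0.1357487   0.19620595 -0.87795307] 26.2664240251404
[-0.06  0.17  4.63]
```

```bash
python3 -m jog '[[0,0,0,0,0.15,2,-1],[0,0,0,0,0,1.5,-1],[0,0,0,0,0,1.1,-1],[0,0,0,0,0,0,-1],[0,0,0,0,0,0,-1]]'
python3 -m jog '[[0,0,0,0,0,0.3,-1],[0,0,0,0,0,0.3,-1],[0,0,0,0,0,0.2,-1],[0,0,0,0,0,0,-1],[0,0,0,0,0,0,-1]]'
python3 - <<'E'
from h import *
st=bot.read_state(); print(st["tcp_pos"],st["force"],st["wrist_torque"])
im=imaging.snapshot("scene"); cv2.imwrite("pics/s3.png",cv2.resize(im[240:380,230:370],None,fx=4,fy=4,interpolation=2))
E
```

```text
clock: 13.55
tcp_pos: [0.5059, 0.2265, 0.0393]
ee_rot: [-0.914, -3.004, -0.001]
force: [-0.1, 3.0, -2.7]
width: 0.308
grip_force: 59.3
clock: 14.05
tcp_pos: [0.5066, 0.2268, 0.033]
ee_rot: [0.915, 3.004, 0.002]
force: [-5.2, 2.2, 11.3]
width: 0.309
grip_force: 61.0
[0.50661695 0.22677498 0.03298702] [-5.17883924  2.17616848 11.31307574] [0.53485576 1.07253332 0.0154219 ]
```

View pics/s3.png

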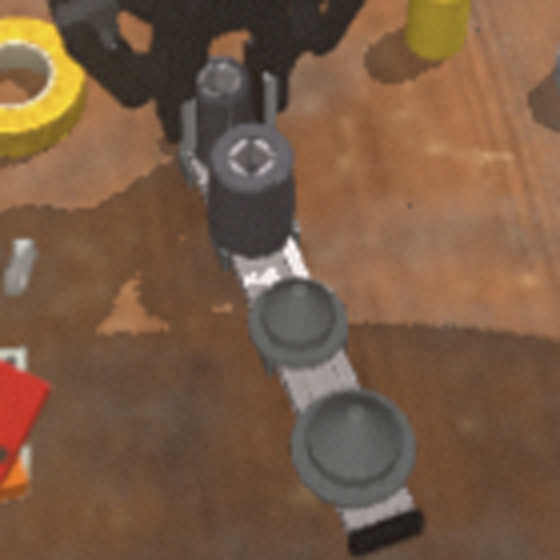

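Socket d is down on post d, about 2 mm up with light contact. Ease it 1.5 mm toward the push and release.

```bash
python3 -m jog '[[0,0,0,0.1,0,0,-1],[0,0,0,0.05,0,0,-1],[0,0,0,0,0,0.1,-1],[0,0,0,0,0,0,-1],[0,0,0,0,0,0,-1]]'
python3 -m jog '[[0,0,0,0,0,0,0.2],[0,0,0,0,0,0,0.2],[0,0,0,0,0,0,0.2],[0,0,0,0,0,-4,0.2],[0,0,0,0,0,-4,0.2]]'
python3 -m jog '[[0,0,0,0,0,-4,0.4],[0,0,0,0,0,-3,0.4],[0,0,0,-3,-4,0,0.6],[0,0,0,-3,-4,0,0.6],[0,0,0,0,-2,0,0.6]]'
python3 - <<'E'
from h import *
st=bot.read_state(); print(st["tcp_pos"],st["force"])
Rt=R.from_rotvec(st["ee_rot"]).as_matrix()
im=imaging.snapshot("scene"); cv2.imwrite("pics/s4.png",cv2.resize(im[240:380,230:370],None,fx=4,fy=4,interpolation=2))
for k,p in dict(a=(.670,.0435),b=(.480,.036)).items():
    print(k,((Rt.T@(np.array([*p,st["tcp_pos"][2]])-st["tcp_pos"]))*100).round(2))
E
```

```text
clock: 14.6
tcp_pos: [0.5065, 0.2269, 0.0329]
ee_rot: [0.916, 3.002, 0.001]
force: [-6.2, -1.3, 18.6]
width: 0.307
grip_force: 61.9
clock: 15.1
tcp_pos: [0.5042, 0.2257, 0.1101]
ee_rot: [-0.915, -3.002, 0.003]
force: [2.1, 0.5, -0.1]
width: 0.599
grip_force: 0.0
clock: 15.6
tcp_pos: [0.5006, 0.1035, 0.1799]
ee_rot: [0.928, 3.001, -0.004]
force: [-0.4, 0.1, 0.2]
width: 0.8
grip_force: 0.0
[0.5006036  0.10354817 0.1798892 ] [-0.36886699  0.08345607  0.15824596]
a [-1.737e+01  4.600e+00  1.000e-02]
b [-2.11 -6.74  0.02]
```

View pics/s4.png

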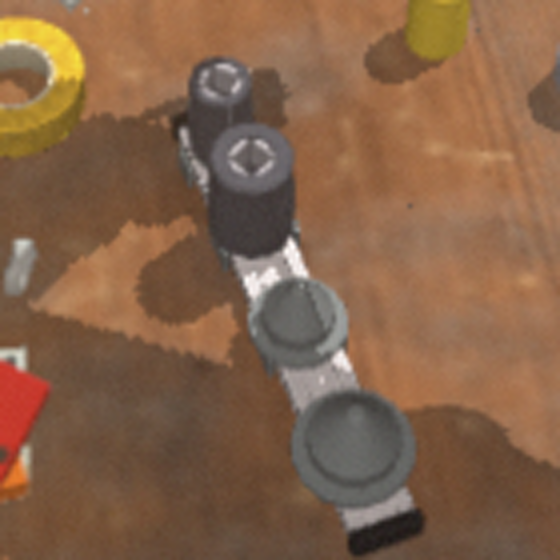

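Socket d stands upright on post d. Next is b.

```bash
python3 -m jog '[[0,0,0,-1,-3.4,0,0.5],[0,0,0,-1.1,-3.4,0,0.5],[0,0,0,0,0,3,0.5],[0,0,0,0,0,3,0.5],[0,0,0,0,0,0,0.5]]'
python3 -m jog '[[0,0,0,0,0,0,0.5],[0,0,0,0,0,0,0.5],[0,0,0,0,0,0,0.5],[0,0,0,0,0,0,0.5],[0,0,0,0,0,0,0.5]]'
python3 - <<'E'
from h import *
st=bot.read_state(); print(st["tcp_pos"],st["force"],st["width"]*85)
Rt=R.from_rotvec(st["ee_rot"]).as_matrix()
print((Rt.T@(np.array([.480,.036,.017])-st["tcp_pos"])*100).round(2))
E
```

```text
clock: 16.15
tcp_pos: [0.4759, 0.0409, 0.1173]
ee_rot: [-0.916, -2.999, 0.003]
force: [-1.6, -0.8, 0.7]
width: 0.747
grip_force: 0.0
clock: 16.65
tcp_pos: [0.479, 0.0421, 0.1211]
ee_rot: [0.916, 3.004, 0.0]
force: [0.5, 0.2, -0.7]
width: 0.754
grip_force: 0.0
[0.4790323  0.04212527 0.12109685] [ 0.46508765  0.23659327 -0.72076701] 64.05463083952884
[-0.41 -0.46 10.41]
```

```bash
python3 -m jog '[[0,0,0,-0.4,-0.45,2,0.5],[0,0,0,0,0,3,0.5],[0,0,0,0,0,3,0.5],[0,0,0,0,0,2.4,0.5],[0,0,0,0,0,0,0.5]]'
python3 -m jog '[[0,0,0,0,0,0,-1],[0,0,0,0,0,0,-1],[0,0,0,0,0,0,-1],[0,0,0,0,0,0,-1],[0,0,0,0,0,0,-1]]'
python3 -m jog '[[0,0,0,0,0,-3,-1],[0,0,0,0,0,-4,-1],[0,0,0,0,0,-4,-1],[0,0,0,0,0,-4,-1],[0,0,0,0,0,-2,-1]]'
python3 -m jog '[[0,0,0,4,4,0,-1],[0,0,0,4,4,0,-1],[0,0,0,3,4,0,-1],[0,0,0,0,4,0,-1],[0,0,0,0,0,0,-1]]'
python3 -m jog '[[0,0,0,0,0,0,-1],[0,0,0,0,0,0,-1],[0,0,0,0,0,0,-1],[0,0,0,0,0,0,-1],[0,0,0,0,0,0,-1]]'
python3 - <<'E'
from h import *
st=bot.read_state(); print(st["tcp_pos"],st["force"],st["width"]*85)
Rt=R.from_rotvec(st["ee_rot"]).as_matrix()
im=imaging.snapshot("wrist"); cv2.imwrite("pics/w3.png",im); C=cam("wrist",st)
for d in place_of("wrist","post_a"):
    r,c=d["pixel"]; print(round(r),round(c),round(d["score"],2),onz(C,(c,r),.017)[:2].round(4))
for k,q in dict(a=(.3865,.3065),b=(.4338,.2785)).items():
    print(k,(Rt.T@(np.array([*q,.017+.0165])-st["tcp_pos"])*100).round(2))
E
```

```text
clock: 17.15
tcp_pos: [0.4772, 0.0358, 0.0141]
ee_rot: [-0.914, -3.0, 0.002]
force: [-0.2, 0.7, 0.6]
width: 0.748
grip_force: 0.0
clock: 17.65
tcp_pos: [0.4806, 0.0362, 0.018]
ee_rot: [0.915, 3.003, 0.001]
force: [-2.2, -0.0, 7.7]
width: 0.498
grip_force: 61.6
clock: 18.15
tcp_pos: [0.4805, 0.0365, 0.1901]
ee_rot: [0.914, 3.001, 0.001]
force: [0.5, 0.1, -4.7]
width: 0.497
grip_force: 62.3
clock: 18.65
tcp_pos: [0.4796, 0.2232, 0.1864]
ee_rot: [-0.904, -3.007, -0.006]
force: [-0.2, 0.3, -3.1]
width: 0.499
grip_force: 62.7
clock: 19.15
tcp_pos: [0.4802, 0.2163, 0.1868]
ee_rot: [0.918, 3.004, -0.001]
force: [-0.6, 0.5, -4.4]
width: 0.498
grip_force: 62.7
[0.48021128 0.21633316 0.18681653] [-0.57615145  0.45090605 -4.40705135] 42.28997921860837
57 302 0.85 [0.3829 0.3066]
119 306 0.61 [0.4331 0.2785]
202 300 0.55 [0.5035 0.2254]
a [12.83  2.24 15.32]
b [ 7.34  2.56 15.32]
```

View pics/w3.png

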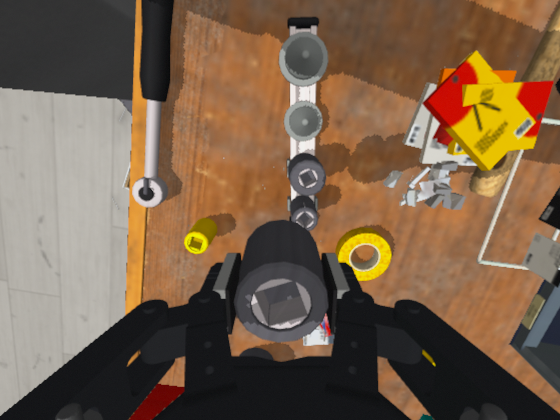

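Wrist view: c and d stand on their posts at (307,175) and (304,215). Socket b is held centred, with its hole at (281,304). Post b is at (304,120), post a at (303,58).

```bash
python3 -m jog '[[0,0,0,2.4,0.85,0,-1],[0,0,0,2.5,0.85,0,-1],[0,0,0,2.4,0.86,0,-1],[0,0,0,0,0,3,-1],[0,0,0,0,0,4,-1]]'
python3 -m jog '[[0,0,0,0,0,0,-1],[0,0,0,0,0,0,-1],[0,0,0,0,0,0,-1],[0,0,0,0,0,0,-1],[0,0,0,0,0,0,-1]]'
python3 - <<'E'
from h import *
st=bot.read_state(); print(st["tcp_pos"],st["force"],st["width"]*85)
Rt=R.from_rotvec(st["ee_rot"]).as_matrix()
print((Rt.T@(np.array([.4336,.2785,.035])-st["tcp_pos"])*100).round(2))
E
```

```text
clock: 19.75
tcp_pos: [0.4346, 0.2812, 0.1179]
ee_rot: [0.913, 3.002, 0.006]
force: [1.5, -0.5, -2.9]
width: 0.501
grip_force: 63.0
clock: 20.25
tcp_pos: [0.4344, 0.2797, 0.1179]
ee_rot: [0.916, 3.003, 0.002]
force: [0.9, 0.7, -4.3]
width: 0.501
grip_force: 62.7
[0.43443753 0.27969011 0.1178742 ] [ 0.85151707  0.66280668 -4.28595309] 42.58968004116325
[ 0.01 -0.16  8.29]
```

```bash
python3 -m jog '[[0,0,0,0,-0.15,3,-1],[0,0,0,0,0,2.5,-1],[0,0,0,0,0,1.5,-1],[0,0,0,0,0,0,-1],[0,0,0,0,0,0,-1]]'
python3 -m jog '[[0,0,0,0,0,0.4,-1],[0,0,0,0,0,0.4,-1],[0,0,0,0,0,0.2,-1],[0,0,0,0,0,0,-1],[0,0,0,0,0,0,-1]]'
```

```text
clock: 20.75
tcp_pos: [0.4331, 0.2786, 0.0474]
ee_rot: [0.916, 3.005, 0.001]
force: [0.3, -0.2, -3.8]
width: 0.5
grip_force: 63.1
clock: 21.25
tcp_pos: [0.4328, 0.2776, 0.0364]
ee_rot: [-0.916, -3.005, 0.001]
force: [-0.7, -2.7, -5.0]
width: 0.495
grip_force: 63.0
```

```bash
python3 -m jog '[[0,0,0,0,0,0,0.5],[0,0,0,0,0,0,0.5],[0,0,0,0,0,0,0.5],[0,0,0,0,0,-4,0.5],[0,0,0,0,0,-4,0.5]]'
python3 -m jog '[[0,0,0,0,0,-4,0.5],[0,0,0,0,0,-3,0.5],[0,0,0,-4,-0.8,0,0.65],[0,0,0,-4,-0.8,0,0.65],[0,0,0,-4,-0.8,0,0.65]]'
python3 -m jog '[[0,0,0,-4,-0.8,0,0.65],[0,0,0,-4,-0.8,0,0.65],[0,0,0,-4,-0.8,0,0.65],[0,0,0,-4,-0.8,0,0.65],[0,0,0,-4,-0.8,0,0.65]]'
python3 -m jog '[[0,0,0,0,0,3,0.65],[0,0,0,0,0,3,0.65],[0,0,0,0,0,0,0.65],[0,0,0,0,0,0,0.65],[0,0,0,0,0,0,0.65]]'
python3 - <<'E'
from h import *
st=bot.read_state(); print(st["tcp_pos"],st["force"],st["width"]*85)
Rt=R.from_rotvec(st["ee_rot"]).as_matrix()
print((Rt.T@(np.array([.670,.0435,.018])-st["tcp_pos"])*100).round(2))
im=imaging.snapshot("scene"); cv2.imwrite("pics/s5.png",cv2.resize(im[130:370,200:400],None,fx=2.5,fy=2.5,interpolation=2))
E
```

```text
clock: 21.75
tcp_pos: [0.4321, 0.2782, 0.1171]
ee_rot: [-0.914, -3.003, 0.001]
force: [1.6, 0.8, 1.3]
width: 0.751
grip_force: 0.0
clock: 22.25
tcp_pos: [0.5204, 0.1905, 0.1876]
ee_rot: [0.914, 3.003, 0.002]
force: [1.0, 0.7, -0.1]
width: 0.823
grip_force: 0.0
clock: 22.75
tcp_pos: [0.6641, 0.0452, 0.1869]
ee_rot: [0.916, 3.004, 0.001]
force: [0.3, 0.2, 0.1]
width: 0.823
grip_force: 0.0
clock: 23.25
tcp_pos: [0.6636, 0.0472, 0.1289]
ee_rot: [0.915, 3.003, 0.002]
force: [0.4, 0.6, 0.8]
width: 0.824
grip_force: 0.0
[0.66362933 0.04722843 0.12885758] [0.43940071 0.6102619  0.78701571] 70.07191637142047
[-0.71  0.02 11.09]
```

View pics/s5.png

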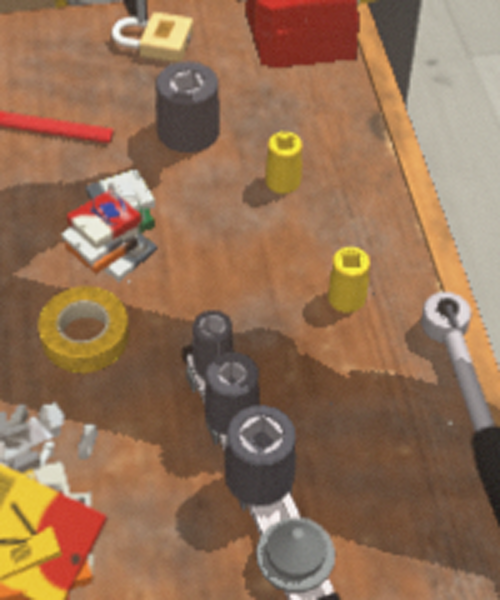

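b, c and d stand on their posts, and the roll and padlock are undisturbed. Now a.

```bash
python3 -m jog '[[0,0,0,-0.65,0,2,0.65],[0,0,0,0,0,3,0.65],[0,0,0,0,0,3,0.65],[0,0,0,0,0,2.6,0.65],[0,0,0,0,0,0,0.65]]'
python3 -m jog '[[0,0,0,0,0,0,-1],[0,0,0,0,0,0,-1],[0,0,0,0,0,0,-1],[0,0,0,0,0,0,-1],[0,0,0,0,0,0,-1]]' 80
python3 -m jog '[[0,0,0,0,0,-3,-1],[0,0,0,0,0,-4,-1],[0,0,0,0,0,-4,-1],[0,0,0,0,0,-4,-1],[0,0,0,0,0,-2.5,-1]]'
python3 -m jog '[[0,0,0,3.9,0.3,0,-1],[0,0,0,3.9,0.3,0,-1],[0,0,0,3.9,0.3,0,-1],[0,0,0,3.9,0.3,0,-1],[0,0,0,3.9,0.3,0,-1]]'
python3 -m jog '[[0,0,0,3.9,0.3,0,-1],[0,0,0,0,0,0,-1],[0,0,0,0,0,0,-1],[0,0,0,0,0,0,-1],[0,0,0,0,0,0,-1]]'
python3 - <<'E'
from h import *
st=bot.read_state(); print(st["tcp_pos"],st["force"],st["width"]*85)
Rt=R.from_rotvec(st["ee_rot"]).as_matrix()
im=imaging.snapshot("wrist"); cv2.imwrite("pics/w4.png",im); C=cam("wrist",st)
for d in place_of("wrist","post_a"):
    r,c=d["pixel"]; print(round(r),round(c),round(d["score"],2),onz(C,(c,r),.017)[:2].round(4))
print((Rt.T@(np.array([.3860,.3068,.04])-st["tcp_pos"])*100).round(2))
print("on-axis hole px",proj(C,st["tcp_pos"]+[0,0,.034]))
E
```

```text
clock: 23.8
tcp_pos: [0.6658, 0.0419, 0.0165]
ee_rot: [-0.914, -3.0, 0.004]
force: [-1.0, -0.3, 0.6]
width: 0.826
grip_force: 0.0
clock: 24.3
tcp_pos: [0.6693, 0.0432, 0.0225]
ee_rot: [0.915, 3.002, 0.002]
force: [0.0, -0.3, 5.8]
width: 0.591
grip_force: 84.5
clock: 24.8
tcp_pos: [0.6685, 0.0429, 0.1988]
ee_rot: [0.915, 3.003, 0.001]
force: [0.0, -0.0, -6.0]
width: 0.588
grip_force: 84.9
clock: 25.3
tcp_pos: [0.5128, 0.1644, 0.195]
ee_rot: [-0.916, -3.005, 0.002]
force: [0.5, 0.7, -4.6]
width: 0.59
grip_force: 85.3
clock: 25.8
tcp_pos: [0.4847, 0.1871, 0.1953]
ee_rot: [-0.919, -3.004, 0.0]
force: [-0.8, -0.6, -5.3]
width: 0.585
grip_force: 85.1
[0.48468671 0.18709579 0.19526883] [-0.76035213 -0.60536871 -5.31759701] 49.714654376257315
37 325 0.76 [0.3844 0.3064]
189 321 0.41 [0.5101 0.224 ]
[14.87  4.4  15.53]
on-axis hole px [[280.91663443 304.59708988]]
```

View pics/w4.png

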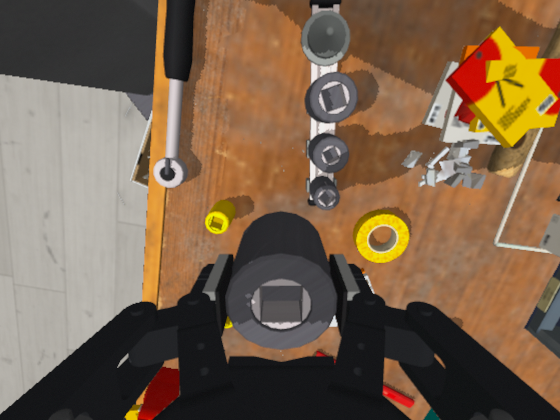

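Socket a is held centred with its hole at (281,303). Post a is at (326,38). Carry it over.

```bash
python3 -m jog '[[0,0,0,3.7,1.1,0,-1],[0,0,0,3.7,1.1,0,-1],[0,0,0,3.7,1.1,0,-1],[0,0,0,3.75,1.1,0,-1],[0,0,0,0,0,0,-1]]'
python3 -m jog '[[0,0,0,0,0,3,-1],[0,0,0,0,0,4,-1],[0,0,0,0,0,0,-1],[0,0,0,0,0,0,-1],[0,0,0,0,0,0,-1]]'
python3 - <<'E'
from h import *
st=bot.read_state(); print(st["tcp_pos"],st["force"],st["width"]*85)
Rt=R.from_rotvec(st["ee_rot"]).as_matrix()
print((Rt.T@(np.array([.3860,.3068,.0395])-st["tcp_pos"])*100).round(2))
E
```

```text
clock: 26.4
tcp_pos: [0.3807, 0.3126, 0.1963]
ee_rot: [-0.902, -3.008, -0.004]
force: [-0.4, 0.8, -4.8]
width: 0.587
grip_force: 85.1
clock: 26.9
tcp_pos: [0.3862, 0.3086, 0.1274]
ee_rot: [0.916, 3.004, 0.004]
force: [0.9, 0.7, -4.6]
width: 0.587
grip_force: 86.2
[0.38615414 0.3085847  0.12742135] [ 0.94911462  0.74372987 -4.57621452] 49.87417512349214
[-0.08 -0.18  8.79]
```

```bash
python3 -m jog '[[0,0,0,-0.05,-0.15,3,-1],[0,0,0,0,0,2.5,-1],[0,0,0,0,0,1.8,-1],[0,0,0,0,0,0,-1],[0,0,0,0,0,0,-1]]'
python3 -m jog '[[0,0,0,0,0,0.4,-1],[0,0,0,0,0,0.4,-1],[0,0,0,0,0,0.4,-1],[0,0,0,0,0,0,-1],[0,0,0,0,0,0,-1]]'
```

```text
clock: 27.4
tcp_pos: [0.3857, 0.307, 0.0542]
ee_rot: [0.916, 3.004, 0.003]
force: [-0.4, 0.5, -5.0]
width: 0.59
grip_force: 86.5
clock: 27.9
tcp_pos: [0.3848, 0.306, 0.0405]
ee_rot: [-0.916, -3.005, 0.0]
force: [-0.5, 0.4, -5.2]
width: 0.585
grip_force: 86.7
```

No contact force and about 1 mm to go. Release, retreat and check.

```bash
python3 -m jog '[[0,0,0,0,0,0,0.7],[0,0,0,0,0,0,0.7],[0,0,0,0,0,0,0.7],[0,0,0,0,0,-4,0.7],[0,0,0,0,0,-4,0.7]]'
python3 -m jog '[[0,0,0,0,0,-4,0.7],[0,0,0,0,0,-4,0.7],[0,0,0,-4,-2,0,0.7],[0,0,0,-4,-4,0,0.7],[0,0,0,-4,-4,0,0.7]]'
python3 -m jog '[[0,0,0,-3,-4,0,0.7],[0,0,0,0,0,0,0.7],[0,0,0,0,0,0,0.7],[0,0,0,0,0,0,0.7],[0,0,0,0,0,0,0.7]]'
python3 - <<'E'
from h import *
a=imaging.snapshot("scene"); b=imaging.snapshot("side")
S,T=cam("scene"),cam("side")
P=dict(a=(.386,.3065,28,26,.056),b=(.4336,.2785,0,22,.052),c=(.4745,.251,0,18,.048),d=(.507,.2258,0,14,.044))
for C,im in ((S,a),(T,b)):
    for x,y,_,r,h in P.values():
        t=np.linspace(0,2*np.pi,40); ring=np.c_[x+r/1e3*np.cos(t),y+r/1e3*np.sin(t),np.full(40,.017+h)]
        for u,v in proj(C,ring): 
            im[int(round(v)),int(round(u))]=(0,255,0)
f=lambda i:cv2.resize(i,(400,400),interpolation=0)
cv2.imwrite("pics/fin.png",np.hstack([f(a[240:370,240:370]),f(b[150:260,140:250])]))
E
```

```text
clock: 28.4
tcp_pos: [0.3841, 0.3058, 0.1211]
ee_rot: [-0.915, -3.003, 0.002]
force: [1.3, 0.1, 0.9]
width: 0.85
grip_force: 0.0
clock: 28.9
tcp_pos: [0.4265, 0.1681, 0.2011]
ee_rot: [0.913, 3.005, 0.001]
force: [1.3, 0.4, 0.9]
width: 0.849
grip_force: 0.0
clock: 29.4
tcp_pos: [0.4284, 0.1209, 0.2007]
ee_rot: [0.911, 3.006, 0.001]
force: [0.1, 0.4, 0.2]
width: 0.848
grip_force: 0.0
```

View pics/fin.png

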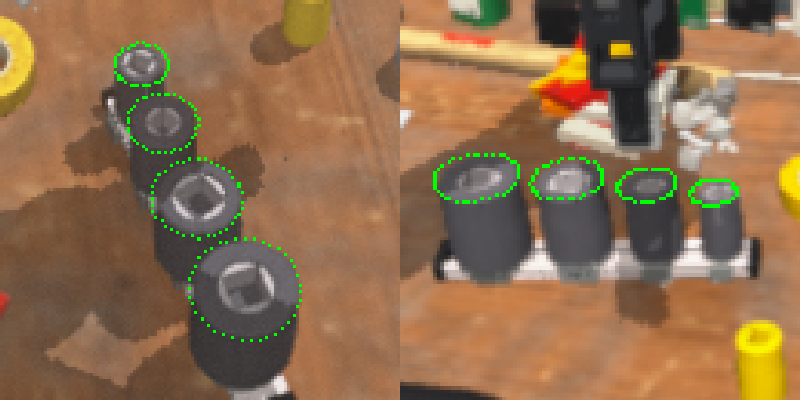

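Both views show all four tops lying on the predicted fully-seated rings, upright. Handing in.

```bash
python3 -c "
from bench import ticket; print(ticket.finish_job())"
```

```text
the job is handed in; nothing more can be done
None
```

All four sockets are on their posts in size order, upright and fully down in both camera views, with the roll, padlock and yellow look-alikes left alone; I handed the job in at about 29 s, and the hand-in returned no verdict.

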